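# Punch the drill spot on a bracket blank

## Task

Take the spring-loaded centre punch out of its stand, set its foot on the scribed cross of the clamped bracket blank and, keeping it upright, press it straight down until its hidden spring snaps and on to its firm stop, so that the drill spot is fully punched in, without ramming it. Then put the punch back upright in its stand, collar resting on the top plate, and let go; leave the little pots and the brush where they are.

Things in the scene. Friction and masses are not known exactly. Their poses are not given: they have to be found in the camera images.
- punch: Steel spring punch, round, 0.3 to 0.6 kg, upright in its stand. Origin on its axis under the hand collar, z up the axis to the domed cap. Collar 56 mm across, z 0 to 8; grip 32 mm across, z 8 to 60; cap to 68. Below: barrel 30 mm across to z -30, nose 25 mm, tubular foot 17 mm. The nose is screwed out by an unknown amount: the foot's face lies 75 to 87 mm below the origin, to be found by touch
- punch_grip (a point): Centre of the punch's grip, on its axis, 34 mm above the collar's underside, 26 mm above its top; z up the axis. Pressing the foot in takes 2 to 3 N for the first 7 mm, then steeply more to a peak of about 13 N near 9 mm of stroke; then the spring snaps, the force falls by about half and a striker comes out of the foot. Firm stop at about 13 mm. The foot springs out again when lifted
- stand: Grey stand, fixed: foot plate 90 x 86 mm, two cheeks, top plate 74 x 78 mm, 108 mm high; the punch hangs in its hole, collar on the top plate. Origin at the centre of its underside, z up. Beware of tall fixed equipment beside the work: a filter tower 0.37 m high at about x 0.39, y 0.02 and a pump box 0.32 m high at about x 0.69, y 0.05
- stand_top (a point): centre of the mouth of the stand's 43 mm round hole, in the upper face of the top plate, 108 mm above the table; the 30 mm barrel and nose go down through it, the collar's underside rests at this height
- blank: Aluminium bracket blank 120 x 60 x 8 mm clamped on a dark steel fixture block 136 x 84 x 20 mm, all fixed. Origin at the centre of the block's underside, z up, x along its length towards the end with two small toe clamps (highest parts, 42 mm above the table). Two drilled 11 mm holes near the middle; the scribed cross lies towards the end without clamps
- mark_spot (a point): the crossing of the scribed lines, the drill spot: in the upper face of the blank, 28 mm above the table, 35 mm from the block's centre towards the end without clamps. The striker must meet it within about 4 mm
- mark (a joint): Depth of the punched spot in m: 0 unpunched, 0.0025 fully punched; it stays where driven (about 2 N from the striker, over the last 2.5 mm of the punch's 13 mm stroke). The spot is 13 mm across; the foot, 17 mm, rests on the blank round it and does not drive it
- tin_b: bystander: small lidded pot 44 mm across, 29 mm high, loose; origin under its centre
- brush: bystander: small brush 162 mm long lying on the table, loose
- clear_pot: bystander: clear pot 45 mm across, 67 mm high, loose; origin under its centre
Things that resemble listed ones, but are neither listed nor needed, are in the scene too. Leave any red look-alike of the blank alone.

How it is judged:
By the outcome, as a careful person would: the job done as asked, in the order asked, and still so for the second after the job is handed in, with the robot touching nothing.
It also fails if it takes over 67 s, if anything falls off the work surface, if the arm or the gripper's body presses on something with over 40 N, if the wrist force passes 120 N, or if a joint passes its speed limit or range.

## Robot

A 7-joint arm with a two-finger parallel gripper is mounted at the origin on the work surface; the furniture and walls round the work are solid. World frame = base frame: x ahead of the robot, y to its left, z up, the work surface at z = 0. Lengths are in m, angles in rad, forces in N, time in s.
With the tool pointing down it reaches from about 0.425 to 0.875 m from the base axis. Payload 4.7 kg.
Tool frame: the origin (TCP) lies at the very end of the fingers, on their centre line; the grasp point (between the pads) lies 19 mm behind it; x points along the fingers, z is the direction in which the jaws open and shut, and the axes are right-handed (so a half turn about x gives the same grasp; the last joint's range is limited). The gripper opens to 87 mm and grips with 3 to 60 N. Pads are 19 mm wide; open, the fingers measure 117 mm over their backs; the gripper's body (75 mm by 190 mm) begins 51 mm behind the grasp point.
Start: joints at [1.153, 0.321, -0.07, 1.45, 0.023, 1.371, -0.057], TCP at [0.272, -0.59, 0.223] pointing down, gripper open.
Joint ranges: [-2.86, 2.86], [-0.3, 2.09], [-1.38, 1.24], [0.06, 2.45], [-1.56, 4.7], [0.09, 2.05], [-2.69, 2.69]. Speed limits (rad/s): [2.57, 2.57, 3.14, 3.14, 3.14, 3.14, 3.14].

## Interface

Orientations are given as a rotation vector (axis times angle).
In Python, from bench import * gives the robot as it stands.
- The arm moves only by the shell command python3 -m handwheel 'ROWS' [OPENING] [FORCE]. ROWS is JSON, a list of rows, each an object with "xyz": the shift along the world's x, y, z in cm, a list of three; "angular": the turn, a rotation vector about the world's x, y, z in degrees, a list of three. A call has 1 to 5 rows; each row shifts and turns the pose as measured when the row begins; what a row does not reach is not made up. A row lasts 1/12 s, in which the tool goes at most 41.7 mm and 7.16 degrees, less where a joint would pass 70% of its speed; a pose out of reach is approached as far as the arm can. A call with a gripper value outside its range is refused whole. OPENING is the finger opening in cm, from 0 to 8.7, set as the call begins (- or left out, the last holds). The fingers move at their own pace and stop on an object; FORCE is the grip in N (left out, the last holds). Time passes only in rows, so rows that do not move let the fingers close. It gives the time, the measured TCP pose, the force and the opening at its end, in the units of the state.
- get_state(): the state, without advancing time (a new reading comes with each control period).
- get_image(name): name is "scene" or "top" or "wrist"; returns a dict with "pixels" (400x640x3 uint8, blue, green, red), "K" (3x3 intrinsics, pixels), "cam_to_world" (4x4, takes a point from camera to world coordinates). Camera axes: x right, y down, z forward; pixel columns grow to the right and rows downward; lengths in m; the calibration is good to about 2 mm. A picture is of the moment at which its call begins. There is no depth.
- close_job(): hands the job in, once; it reports no verdict.
The state is a dict: "time": time; "joint_positions": joint angles; "qd": joint speeds; "joint_torque": joint torques, N m; "position": TCP position; "tool_rot": TCP orientation; "ft_force": force on the tool from outside, world axes, zero at the start; "torque": the same for the moment, N m; "grip_width": opening from 0.0 (shut) to 1.0 (fully open).
Only numpy, scipy, OpenCV 4.12 (cv2) and the standard library are available. Lean on these libraries where they do the work, as an engineer would, in place of code of your own. Each camera call takes 0.05 s, during which the arm holds its last target.

## Working session

There is one attempt and no reset: what is moved stays moved. The work goes in short steps, Python scripts to look and compute and a shell command to move; the robot and the scene stay as the last step left them, time stands still between calls to the robot, and variables do not carry over. Pictures are saved under pics/ and viewed, and the job is handed in when it is done.

```bash
mkdir -p pics; ls; cat > h.py <<'E'
from bench import *
import numpy as np, cv2
from scipy.spatial.transform import Rotation as R
def snap(n,f):
    d=get_image(n); cv2.imwrite(f'pics/{f}.png',d['pixels']); np.savez(f'pics/{f}.npz',K=d['K'],T=d['cam_to_world']); return d
def pt(f,u,v,z):
    d=np.load(f'pics/{f}.npz'); r=np.linalg.inv(d['K'])@[u,v,1]; T=d['T']; r=T[:3,:3]@r; o=T[:3,3]
    return o+r*(z-o[2])/r[2]
def proj(f,p):
    d=np.load(f'pics/{f}.npz'); q=np.linalg.inv(d['T'])@[*p,1]; q=d['K']@q[:3]; return q[:2]/q[2]
def crop(f,x0,y0,x1,y1,s,o):
    im=cv2.imread(f'pics/{f}.png')[y0:y1,x0:x1]; cv2.imwrite(f'pics/{o}.png',cv2.resize(im,None,fx=s,fy=s,interpolation=cv2.INTER_CUBIC))
def st():
    s=get_state(); print(s['time'],np.round(s['position'],4),np.round(s['tool_rot'],4),np.round(s['ft_force'],2),np.round(s['torque'],2),s['grip_width'],np.round(s['joint_positions'],3))
E
python3 - <<'E'
from h import *
for n in ['scene','top','wrist']: d=snap(n,n+'0'); print(d['cam_to_world'].round(3).tolist(),d['K'].round(1).tolist())
st()
print(R.from_rotvec(get_state()['tool_rot']).as_matrix().round(3))
E
```

```text
pics
[[0.289, -0.79, 0.541, 0.033], [-0.957, -0.229, 0.176, 0.135], [-0.015, -0.569, -0.822, 0.813], [0.0, 0.0, 0.0, 1.0]] [[438.2, 0.0, 322.3], [0.0, 438.2, 189.9], [0.0, 0.0, 1.0]]
[[-0.002, -0.998, 0.064, 0.423], [-1.0, 0.002, -0.007, 0.288], [0.006, -0.064, -0.998, 0.977], [0.0, 0.0, 0.0, 1.0]] [[387.2, 0.0, 330.7], [0.0, 387.2, 199.9], [0.0, 0.0, 1.0]]
[[0.418, -0.872, -0.256, 0.342], [-0.908, -0.402, -0.116, -0.557], [-0.001, 0.281, -0.96, 0.384], [0.0, 0.0, 0.0, 1.0]] [[297.4, 0.0, 320.1], [0.0, 297.4, 199.2], [0.0, 0.0, 1.0]]
0.15 [ 0.2718 -0.59    0.2217] [ 0.8862  1.3844 -0.8851] [-0.04  0.17  0.02] [ 0.   -0.01  0.03] 1.0005714728347856 [ 1.153  0.322 -0.07   1.451  0.023  1.371 -0.057]
[[-0.001  0.908  0.419]
 [ 0.001  0.419 -0.908]
 [-1.    -0.    -0.001]]
```

View pics/scene0.png

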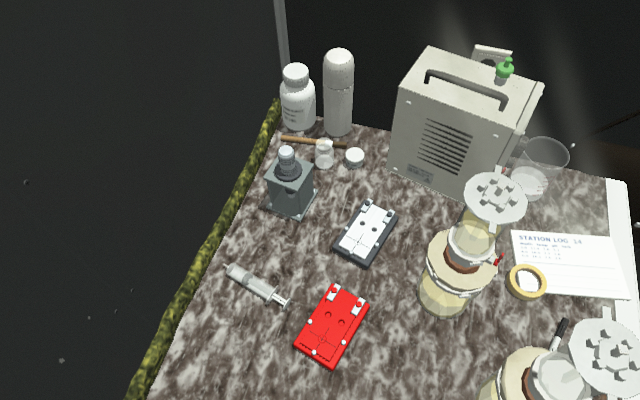

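View pics/top0.png

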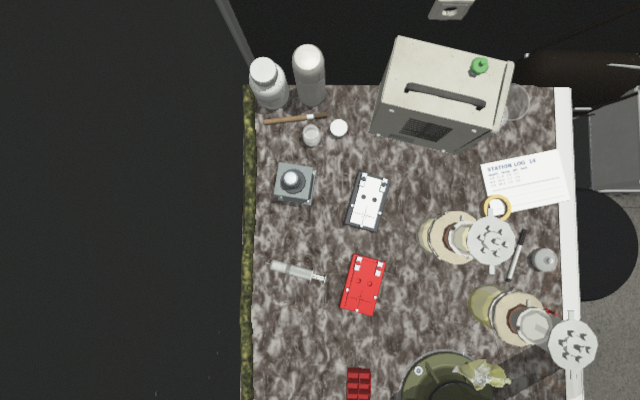

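View pics/wrist0.png

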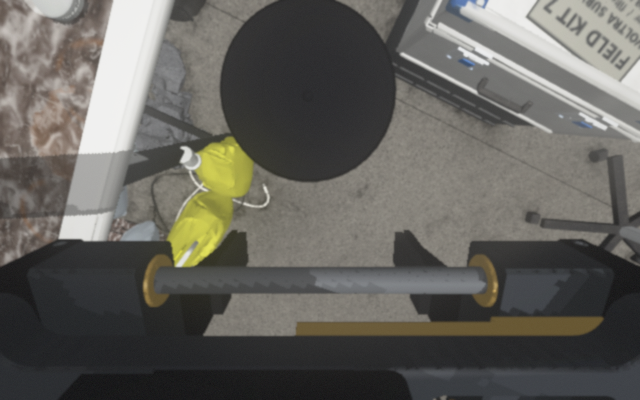

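```bash
python3 - <<'E'
from h import *
crop('top0',250,100,410,240,5,'c1')
crop('scene0',250,120,410,280,5,'c2')
E
```

```text
(no output)
```

View pics/c1.png

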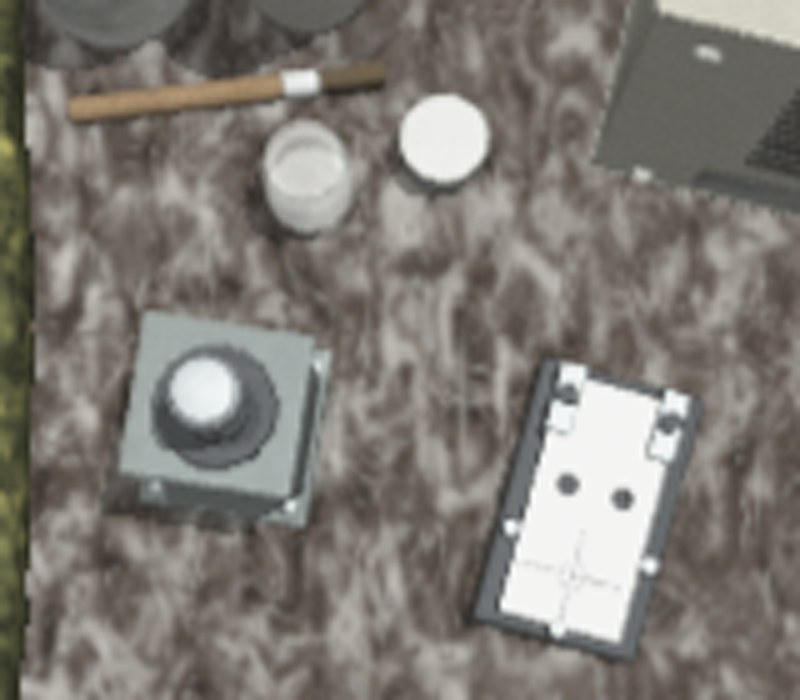

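View pics/c2.png

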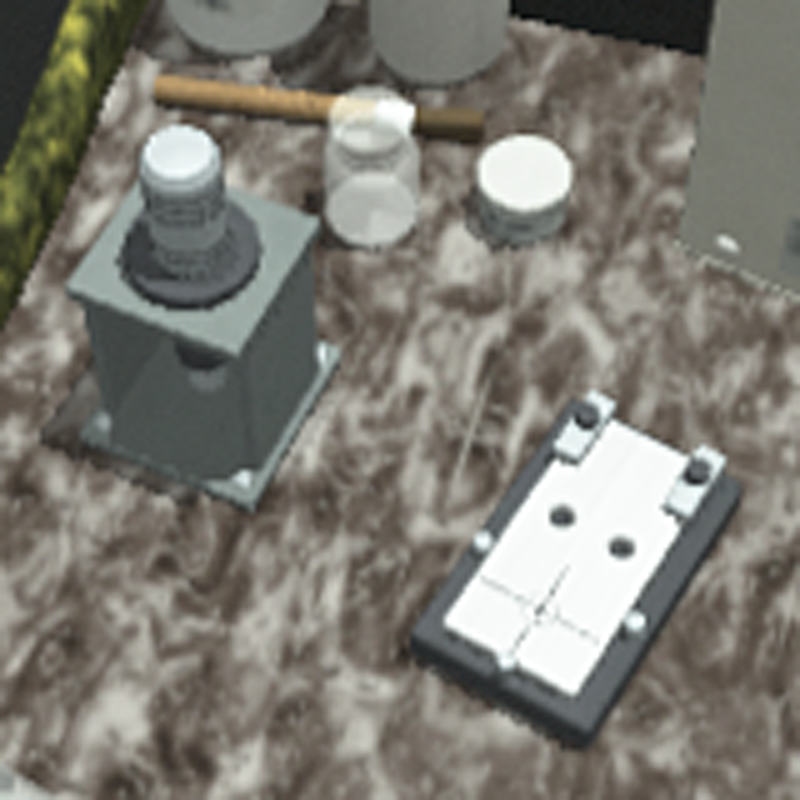

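```bash
python3 - <<'E'
from h import *
print('collar',pt('top0',293,181.4,.113),pt('scene0',288,170.6,.113))
print('cap',pt('top0',290.8,177.6,.174),pt('scene0',286.2,151,.174))
print('cross',pt('top0',364.6,215.6,.028),pt('scene0',358.2,242,.028))
# corners of stand top plate: top crop (147,312),(318,345),(293,497),(122,472)
c=[pt('top0',250+u/5,100+v/5,.108) for u,v in [(147,312),(318,345),(297,499),(120,472)]]
print(np.round(c,4),np.mean(c,0))
# block
c=[pt('top0',250+u/5,100+v/5,.02) for u,v in [(548,358),(698,400),(630,660),(475,622)]]
print(np.round(c,4),np.mean(c,0))
E
```

```text
collar [0.51988449 0.36637293 0.113     ] [0.51902424 0.36469915 0.113     ]
cap [0.52101584 0.36542808 0.174     ] [0.51965148 0.36337047 0.174     ]
cross [0.44483549 0.19837285 0.028     ] [0.4472672 0.1971612 0.028    ]
[[0.5637 0.3977 0.108 ]
 [0.5485 0.3204 0.108 ]
 [0.4788 0.3298 0.108 ]
 [0.4911 0.4094 0.108 ]] [0.52053626 0.36434358 0.108     ]
[[0.5546 0.2092 0.02  ]
 [0.5334 0.1347 0.02  ]
 [0.4045 0.1698 0.02  ]
 [0.4234 0.2462 0.02  ]] [0.47897739 0.18997029 0.02      ]
```

```bash
python3 -m handwheel '[{"xyz":[0,0,4],"angular":[0,0,0]},{"xyz":[0,0,4],"angular":[0,0,0]},{"xyz":[0,0,4],"angular":[0,0,0]},{"xyz":[0,0,4],"angular":[0,0,0]},{"xyz":[0,0,4],"angular":[0,0,0]}]' 8.7 50
python3 - <<'E'
from h import *
st()
for n,u,v,z in [('tower disc',490,240,.37),('t2disc',572,344,.37),('jar',455,238,.1)]: print(n,pt('top0',u,v,z))
print(proj('top0',[.39,.02,0]),proj('top0',[.69,.05,0]), proj('top0',[0.3,-.3,0]))
E
```

```text
time: 0.57
position: [0.2677, -0.5823, 0.4125]
tool_rot: [0.902, 1.411, -0.876]
ft_force: [0.7, -1.7, 0.6]
grip_width: 0.999
0.5667 [ 0.2677 -0.5823  0.4125] [ 0.9022  1.4111 -0.8756] [ 0.68 -1.66  0.63] [-0.11 -0.07 -0.05] 0.9989401678002097 [ 1.141  0.32  -0.062  1.08   0.019  1.774 -0.053]
tower disc [0.39832899 0.03442012 0.37      ]
t2disc [ 0.23845427 -0.08769158  0.37      ]
jar [0.39209146 0.00105747 0.1       ]
[434.53436316 237.48576925] [420.57918923 120.1517355 ] [562.57743231 273.17093043]
```

```bash
python3 -m handwheel '[{"xyz":[0,1,4],"angular":[0,0,0]},{"xyz":[2,3,1],"angular":[0,0,3]},{"xyz":[2.5,3,0],"angular":[0,0,3]},{"xyz":[2.5,3,0],"angular":[0,0,3]},{"xyz":[2.5,3,0],"angular":[0,0,3]}]'
python3 -m handwheel '[{"xyz":[2,3.5,0],"angular":[0,0,3]},{"xyz":[2,3.5,0],"angular":[0,0,3]},{"xyz":[2,3.5,0],"angular":[0,0,3]},{"xyz":[2,3.5,0],"angular":[0,0,3]},{"xyz":[2,3.5,0],"angular":[0,0,3]}]'
python3 -c 'from h import *;st()'
```

```text
time: 0.98
position: [0.3563, -0.4578, 0.4731]
tool_rot: [0.739, 1.46, -0.738]
ft_force: [1.4, -0.3, -0.6]
grip_width: 0.999
time: 1.4
position: [0.4591, -0.2759, 0.472]
tool_rot: [0.524, 1.524, -0.528]
ft_force: [1.7, -0.5, 1.0]
grip_width: 1.003
1.4 [ 0.4591 -0.2759  0.472 ] [ 0.5243  1.5239 -0.5281] [ 1.7  -0.48  1.03] [-0.06 -0.12 -0.01] 1.002523357876733 [ 0.78   0.107 -0.33   1.22   0.041  1.837 -0.209]
```

```bash
python3 -m handwheel '[{"xyz":[1.2,3.9,0],"angular":[0,0,2.5]},{"xyz":[1.2,3.9,0],"angular":[0,0,2.5]},{"xyz":[1.2,3.9,0],"angular":[0,0,2.5]},{"xyz":[1,3.9,0],"angular":[0,0,2.5]},{"xyz":[1,4,0],"angular":[0,0,2.5]}]'
python3 -m handwheel '[{"xyz":[0.5,4,0],"angular":[0,0,2.5]},{"xyz":[0.5,4,0],"angular":[0,0,2.5]},{"xyz":[0,4,0],"angular":[0,0,2.5]},{"xyz":[0,4,0],"angular":[0,0,2.5]},{"xyz":[0,4,0],"angular":[0,0,2.5]}]'
python3 -m handwheel '[{"xyz":[0,4,0],"angular":[0,0,2.5]},{"xyz":[0,4,0],"angular":[0,0,2.5]},{"xyz":[0,4,0],"angular":[0,0,2.5]},{"xyz":[0,4,0],"angular":[0,0,2.5]},{"xyz":[0,3,0],"angular":[0,0,2.5]}]'
python3 -c 'from h import *;st();print(R.from_rotvec(get_state()["tool_rot"]).as_matrix().round(3))'
```

```text
time: 1.82
position: [0.5156, -0.0756, 0.4699]
tool_rot: [0.343, 1.562, -0.35]
ft_force: [1.6, -0.8, -0.5]
grip_width: 1.003
time: 2.23
position: [0.5251, 0.1319, 0.4682]
tool_rot: [0.162, 1.584, -0.174]
ft_force: [0.9, -1.1, -1.2]
grip_width: 0.998
time: 2.65
position: [0.5226, 0.3316, 0.4673]
tool_rot: [-0.021, 1.589, 0.004]
ft_force: [0.1, 0.4, -0.3]
grip_width: 0.998
2.65 [0.5226 0.3316 0.4673] [-0.0205  1.5893  0.0039] [ 0.06  0.43 -0.31] [ 0.07 -0.13 -0.04] 0.9980501282013862 [-0.082  0.378 -0.823  0.989  0.282  1.897 -0.766]
[[-0.019 -0.016  1.   ]
 [-0.011  1.     0.015]
 [-1.    -0.01  -0.019]]
```

```bash
cat >> h.py <<'E'
def todo(x,y,z,yaw=0,R0=None):
    s=get_state(); T=R.from_euler('z',yaw,degrees=True)*R.from_matrix([[0,0,1],[0,1,0],[-1,0,0]])
    d=(T*R.from_rotvec(s['tool_rot']).inv()).as_rotvec(degrees=True)
    print('t',round(s['time'],2),'pos mm',np.round(np.array(s['position'])*1e3,1),'todo cm',np.round((np.array([x,y,z])-s['position'])*100,2),'deg',d.round(2),'F',np.round(s['ft_force'],2),'M',np.round(s['torque'],2),'g',round(s['grip_width']*8.7,2))
E
python3 - <<'E'
from h import *
snap('wrist','w1'); snap('scene','s1'); todo(.52,.3655,.25)
for p in [[.52,.3655,.113],[.52,.3655,.176]]: print(proj('w1',p))
E
```

```text
t 2.75 pos mm [520.6 334.9 465.8] todo cm [ -0.06   3.06 -21.58] deg [ 0.51 -1.27 -1.33] F [-0.8   0.11 -0.92] M [-0.01 -0.1   0.03] g 8.68
[322.91829614 136.76221051]
[322.49374332 140.52329161]
```

View pics/w1.png

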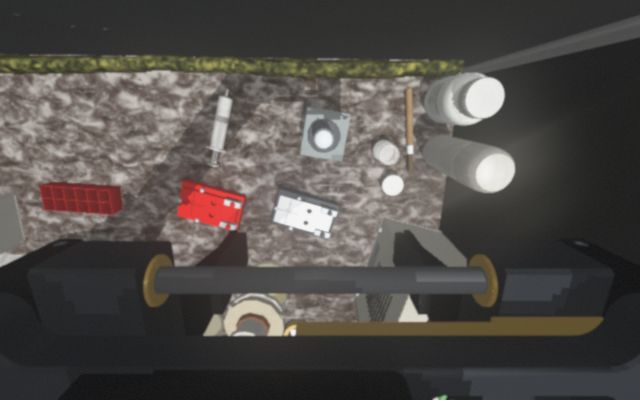

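View pics/s1.png

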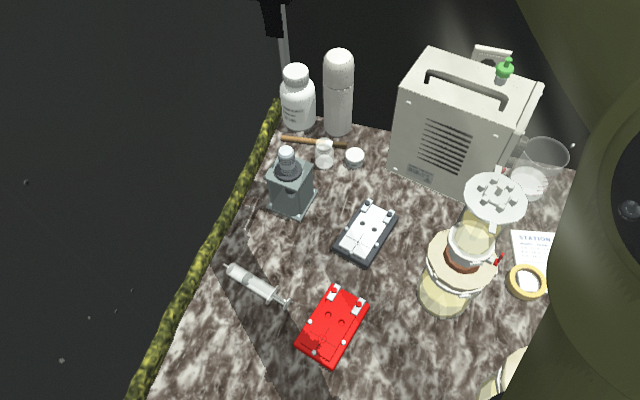

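```bash
python3 -m handwheel '[{"xyz":[0,1.5,-4],"angular":[0.5,-1.3,-1.3]},{"xyz":[0,1.5,-4],"angular":[0,0,0]},{"xyz":[0,0,-4],"angular":[0,0,0]},{"xyz":[0,0,-4],"angular":[0,0,0]},{"xyz":[0,0,-4],"angular":[0,0,0]}]'
python3 - <<'E'
from h import *
todo(.52,.3655,.25)
snap('wrist','w2'); crop('w2',220,40,420,190,4,'c3');todo(.52,.3655,.25)
for p in [[.52,.3655,.116],[.52,.3655,.176]]: print(proj('w2',p),(proj('w2',p)-[220,40])*4)
E
```

```text
time: 3.17
position: [0.5225, 0.3665, 0.2734]
tool_rot: [0.01, 1.555, 0.009]
ft_force: [-0.4, 0.3, -0.7]
grip_width: 0.997
t 3.17 pos mm [522.5 366.5 273.4] todo cm [-0.25 -0.1  -2.34] deg [-0.72  0.91  0.05] F [-0.45  0.31 -0.71] M [-0.03 -0.14 -0.02] g 8.67
t 3.22 pos mm [518.6 362.2 262.4] todo cm [ 0.14  0.33 -1.24] deg [-0.1   0.14  0.  ] F [-2.4  -3.19 -8.54] M [-0.28  0.18 -0.01] g 8.72
[315.68551125 188.05772789] [382.74204499 592.23091157]
[315.75658598 203.31769767] [383.02634394 653.27079066]
```

View pics/c3.png

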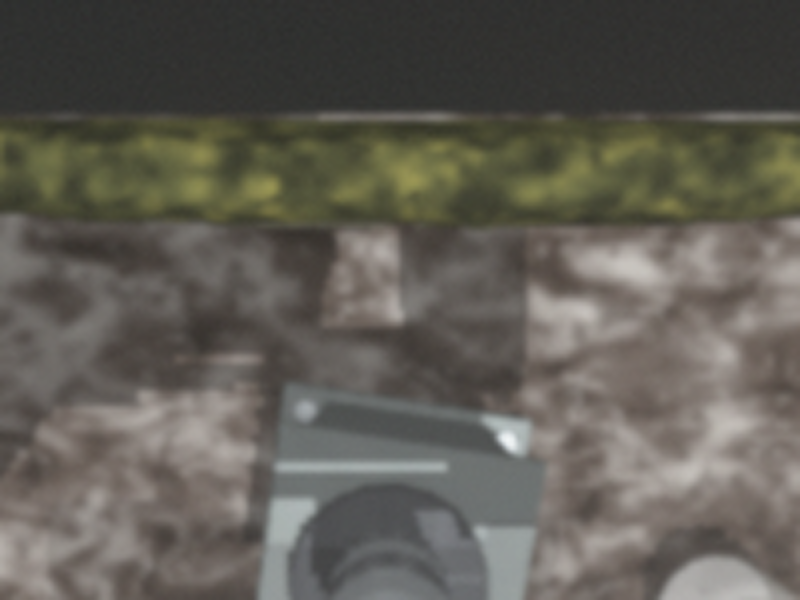

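```bash
python3 -m handwheel '[{"xyz":[0,0,0],"angular":[0,0,0]},{"xyz":[0,0,0],"angular":[0,0,0]}]'
python3 - <<'E'
from h import *
snap('wrist','w3'); crop('w3',240,120,400,240,5,'c4');todo(.52,.3655,.20)
for p in [[.52,.3655,.116],[.52,.3655,.176],[.548,.3655,.116],[.52,.3935,.116],[.492,.3655,.116]]: print((proj('w3',p)-[240,120])*5)
E
```

```text
time: 3.38
position: [0.5178, 0.3583, 0.2595]
tool_rot: [-0.001, 1.574, -0.006]
ft_force: [-0.0, 0.3, 0.6]
grip_width: 0.999
t 3.43 pos mm [518.6 358.7 260.9] todo cm [ 0.14  0.68 -6.09] deg [ 0.16 -0.09  0.19] F [ 0.44 -0.4  -0.81] M [-0.06 -0.12 -0.02] g 8.72
[414.14991042 306.74500652]
[415.80711535 386.01653786]
[547.19698862 306.44449213]
[414.06096702 173.59717487]
[281.21482509 307.04526796]
```

View pics/c4.png

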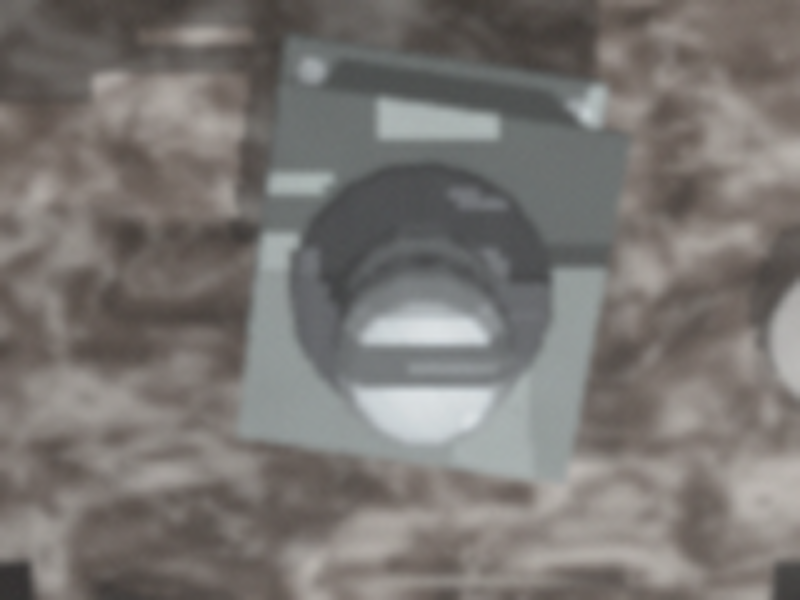

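```bash
python3 -m handwheel '[{"xyz":[0.2,0.8,-2.5],"angular":[0,0,0]},{"xyz":[0,0,-2.5],"angular":[0,0,0]},{"xyz":[0,0,-1],"angular":[0,0,0]},{"xyz":[0,0,0],"angular":[0,0,0]},{"xyz":[0,0,0],"angular":[0,0,0]}]'
python3 -c 'from h import *;todo(.521,.3665,.124)'
```

```text
time: 3.85
position: [0.5298, 0.3716, 0.2164]
tool_rot: [0.017, 1.551, 0.002]
ft_force: [-0.2, -0.1, -0.1]
grip_width: 0.997
t 3.85 pos mm [529.8 371.6 216.4] todo cm [-0.88 -0.51 -9.24] deg [-0.7   1.11  0.55] F [-0.18 -0.13 -0.09] M [-0.04 -0.06 -0.04] g 8.68
```

```bash
python3 -m handwheel '[{"xyz":[-0.9,-0.5,-2],"angular":[-0.7,1.1,0.5]},{"xyz":[0,0,-2],"angular":[0,0,0]}]'
python3 -c 'from h import *;todo(.521,.3665,.124);print(np.round(get_state()["qd"],3))'
```

```text
time: 4.02
position: [0.5249, 0.37, 0.1856]
tool_rot: [0.008, 1.559, 0.005]
ft_force: [-0.5, -0.1, -0.3]
grip_width: 1.003
t 4.02 pos mm [524.9 370.  185.6] todo cm [-0.39 -0.35 -6.16] deg [-0.47  0.7   0.11] F [-0.55 -0.12 -0.27] M [-0.06 -0.05 -0.02] g 8.73
[-0.028  0.122  0.055  0.221  0.135 -0.453 -0.099]
```

```bash
python3 -m handwheel '[{"xyz":[0,0,0],"angular":[0,0,0]}]'
python3 -c 'from h import *;todo(.521,.3665,.124);print(np.round(get_state()["qd"],3))'
```

```text
time: 4.1
position: [0.5248, 0.3693, 0.1848]
tool_rot: [0.008, 1.56, 0.004]
ft_force: [0.1, -1.1, -0.4]
grip_width: 0.998
t 4.1 pos mm [524.8 369.3 184.8] todo cm [-0.38 -0.28 -6.08] deg [-0.41  0.62  0.14] F [ 0.1  -1.07 -0.37] M [-0.09 -0.04 -0.  ] g 8.69
[ 0.005 -0.041 -0.016 -0.078 -0.017  0.063  0.015]
```

```bash
python3 -m handwheel '[{"xyz":[-0.5,-0.4,-2],"angular":[-0.5,0.7,0.1]},{"xyz":[0,0,-2],"angular":[0,0,0]}]'
python3 -c 'from h import *;todo(.521,.3665,.124)'
```

```text
time: 4.27
position: [0.5238, 0.3685, 0.1533]
tool_rot: [0.006, 1.561, 0.003]
ft_force: [0.1, -0.4, -0.9]
grip_width: 1.003
t 4.27 pos mm [523.8 368.5 153.3] todo cm [-0.28 -0.2  -2.93] deg [-0.31  0.55  0.1 ] F [ 0.13 -0.35 -0.92] M [ 0.   -0.11  0.01] g 8.73
```

```bash
python3 -m handwheel '[{"xyz":[-0.3,-0.2,-1.5],"angular":[-0.4,0.7,0.1]},{"xyz":[-0.1,-0.1,-1.2],"angular":[-0.1,0.2,0]}]'
python3 -c 'from h import *;todo(.521,.3665,.124)'
```

```text
time: 4.43
position: [0.5216, 0.3666, 0.129]
tool_rot: [-0.0, 1.573, -0.001]
ft_force: [0.8, 0.5, -0.4]
grip_width: 1.004
t 4.43 pos mm [521.6 366.6 129. ] todo cm [-0.06 -0.01 -0.5 ] deg [ 0.06 -0.14  0.04] F [ 0.82  0.53 -0.41] M [-0.01 -0.05 -0.01] g 8.74
```

```bash
python3 -m handwheel '[{"xyz":[-0.1,0,-0.5],"angular":[0,0,0]}]'
python3 - <<'E'
from h import *
todo(.521,.3665,.124); snap('scene','s2'); crop('s2',230,110,350,230,6,'c5'); todo(.521,.3665,.124)
E
```

```text
time: 4.52
position: [0.521, 0.3662, 0.1235]
tool_rot: [-0.0, 1.574, -0.002]
ft_force: [-0.1, -0.9, 0.3]
grip_width: 1.001
t 4.52 pos mm [521.  366.2 123.5] todo cm [0.   0.03 0.05] deg [ 0.09 -0.17  0.08] F [-0.06 -0.92  0.3 ] M [-0.03 -0.1  -0.07] g 8.71
t 4.57 pos mm [520.5 366.3 123.1] todo cm [0.05 0.02 0.09] deg [ 0.1  -0.21  0.06] F [-0.06  0.79 -0.52] M [-0.04 -0.09  0.01] g 8.7
```

View pics/c5.png

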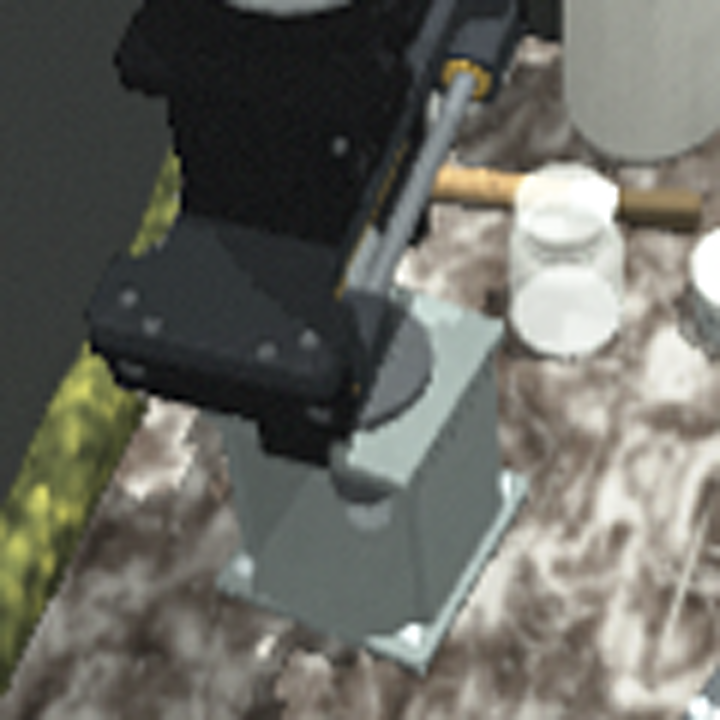

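```bash
python3 -m handwheel '[{"xyz":[0,0,0],"angular":[0,0,0]},{"xyz":[0,0,0],"angular":[0,0,0]},{"xyz":[0,0,0],"angular":[0,0,0]},{"xyz":[0,0,0],"angular":[0,0,0]},{"xyz":[0,0,0],"angular":[0,0,0]}]' 2.0 55
python3 -c 'from h import *;todo(.521,.3665,.124)'
python3 -m handwheel '[{"xyz":[0,0,0],"angular":[0,0,0]},{"xyz":[0,0,0],"angular":[0,0,0]},{"xyz":[0,0,0],"angular":[0,0,0]}]'
python3 -c 'from h import *;todo(.521,.3665,.124)'
```

```text
time: 4.98
position: [0.5219, 0.3679, 0.1267]
tool_rot: [0.002, 1.571, 0.0]
ft_force: [-0.0, -0.4, -0.4]
grip_width: 0.703
t 4.98 pos mm [521.9 367.9 126.7] todo cm [-0.09 -0.14 -0.27] deg [-0.06  0.01  0.06] F [-0.02 -0.45 -0.37] M [-0.04 -0.11 -0.01] g 6.12
time: 5.23
position: [0.5223, 0.3684, 0.1279]
tool_rot: [0.002, 1.569, 0.001]
ft_force: [-1.0, -0.1, -0.2]
grip_width: 0.478
t 5.23 pos mm [522.3 368.4 127.9] todo cm [-0.13 -0.19 -0.39] deg [-0.11  0.1   0.06] F [-1.03 -0.14 -0.2 ] M [ 0.04 -0.12 -0.01] g 4.16
```

```bash
python3 -m handwheel '[{"xyz":[-0.1,-0.2,-0.5],"angular":[0,0,0]},{"xyz":[-0.02,-0.03,-0.1],"angular":[0,0,0]},{"xyz":[0,0,-0.05],"angular":[0,0,0]}]'
python3 -c 'from h import *;todo(.521,.3665,.124)'
python3 -m handwheel '[{"xyz":[0,0,-0.05],"angular":[0,0,0]},{"xyz":[0,0,-0.05],"angular":[0,0,0]}]'
python3 -c 'from h import *;todo(.521,.3665,.124)'
```

```text
time: 5.48
position: [0.5213, 0.3663, 0.1222]
tool_rot: [0.003, 1.568, 0.001]
ft_force: [-0.9, -1.3, 8.2]
grip_width: 0.352
t 5.48 pos mm [521.3 366.3 122.2] todo cm [-0.03  0.02  0.18] deg [-0.15  0.16  0.07] F [-0.88 -1.27  8.23] M [-0.19  0.29 -0.01] g 3.06
time: 5.65
position: [0.5213, 0.3663, 0.1222]
tool_rot: [0.003, 1.568, 0.001]
ft_force: [-1.3, -1.6, 4.8]
grip_width: 0.355
t 5.65 pos mm [521.3 366.3 122.2] todo cm [-0.03  0.02  0.18] deg [-0.15  0.18  0.08] F [-1.26 -1.57  4.8 ] M [-0.2   0.29  0.01] g 3.09
```

```bash
python3 -m handwheel '[{"xyz":[0,0,1],"angular":[0,0,0]},{"xyz":[0,0,2],"angular":[0,0,0]},{"xyz":[0,0,2.5],"angular":[0,0,0]}]'
python3 -c 'from h import *;todo(.5213,.3663,.25)'
```

```text
time: 5.9
position: [0.5165, 0.3613, 0.1693]
tool_rot: [-0.005, 1.582, -0.006]
ft_force: [0.4, 0.6, -5.0]
grip_width: 0.348
t 5.9 pos mm [516.5 361.3 169.3] todo cm [0.48 0.5  8.07] deg [ 0.42 -0.67  0.05] F [ 0.4   0.6  -4.98] M [-0.   -0.13 -0.  ] g 3.03
```

```bash
python3 -m handwheel '[{"xyz":[0.6,0.6,2.5],"angular":[0.5,-0.7,0]},{"xyz":[0.2,0.2,3],"angular":[0.2,-0.2,0]},{"xyz":[0.2,0.2,3],"angular":[0.2,-0.2,0]}]'
python3 -c 'from h import *;todo(.5213,.3663,.25)'
```

```text
time: 6.15
position: [0.5234, 0.3676, 0.251]
tool_rot: [0.001, 1.574, 0.0]
ft_force: [0.4, 0.4, -4.7]
grip_width: 0.354
t 6.15 pos mm [523.4 367.6 251. ] todo cm [-0.21 -0.13 -0.1 ] deg [-0.05 -0.2   0.02] F [ 0.42  0.43 -4.66] M [-0.04 -0.22 -0.02] g 3.08
```

Lifted (weight ~4.7 N). Check how it hangs.

```bash
python3 - <<'E'
from h import *
snap('scene','s3'); crop('s3',220,60,340,180,6,'c6'); todo(.446,.198,.24)
s=get_state();Rm=R.from_rotvec(s['tool_rot']).as_matrix();p=np.array(s['position'])
for d in [0,-.0142,-.0142-.075,-.0142-.087]: print(d,(proj('s3',p-Rm[:,0]*d)-[220,60])*6)
E
```

```text
t 6.2 pos mm [525.7 370.  258.1] todo cm [ -7.97 -17.2   -1.81] deg [-0.39  0.29  0.04] F [1.82 2.21 0.98] M [ 0.29 -0.44  0.01] g 3.06
0 [358.65678406 340.18479909]
-0.0142 [363.01116274 373.90962334]
-0.0892 [383.9870703 536.3688047]
-0.1012 [387.05870919 560.15876177]
```

View pics/c6.png

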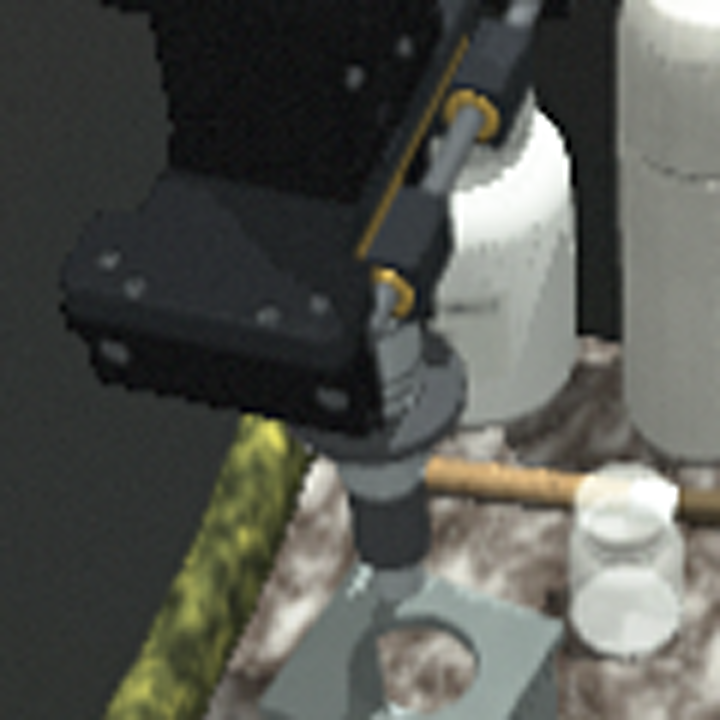

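```bash
python3 -m handwheel '[{"xyz":[-1.5,-3,-1],"angular":[-0.4,0.3,0]},{"xyz":[-1.5,-3.5,0],"angular":[0,0,0]},{"xyz":[-1.5,-3.5,0],"angular":[0,0,0]},{"xyz":[-1,-2.5,0],"angular":[0,0,0]},{"xyz":[0,0,0],"angular":[0,0,0]}]'
python3 -m handwheel '[{"xyz":[0,0,0],"angular":[0,0,0]},{"xyz":[0,0,0],"angular":[0,0,0]}]'
python3 - <<'E'
from h import *
todo(.446,.198,.24)
s=get_state();Rm=R.from_rotvec(s['tool_rot']).as_matrix();p=np.array(s['position'])
snap('scene','s4'); crop('s4',270,90,410,230,5,'c7'); todo(.446,.198,.24)
for d in [.054,.0,-.0062,-.0142,-.0442,-.0142-.075,-.0142-.087]: print(d,(proj('s4',p-Rm[:,0]*d)-[270,90])*5)
E
```

```text
time: 6.62
position: [0.4654, 0.2437, 0.2444]
tool_rot: [-0.001, 1.578, 0.007]
ft_force: [0.7, -0.3, -5.5]
grip_width: 0.352
time: 6.78
position: [0.4644, 0.2408, 0.2428]
tool_rot: [-0.001, 1.579, 0.001]
ft_force: [0.5, 0.0, -5.6]
grip_width: 0.355
t 6.78 pos mm [464.4 240.8 242.8] todo cm [-1.84 -4.28 -0.28] deg [ 0.01 -0.47 -0.07] F [ 0.53  0.03 -5.56] M [-0.05 -0.13  0.01] g 3.08
t 6.83 pos mm [464.4 241.4 242.8] todo cm [-1.84 -4.34 -0.28] deg [-0.03 -0.48 -0.11] F [ 0.04  0.74 -5.44] M [-0.02 -0.06 -0.05] g 3.05
0.054 [362.8324941 266.2194841]
0.0 [358.78763032 374.87533731]
-0.0062 [358.35471222 386.5046749 ]
-0.0142 [357.80496345 401.27239618]
-0.0442 [355.82802708 454.3781916 ]
-0.0892 [353.09172685 527.88253008]
-0.1012 [352.40436817 546.34682162]
```

View pics/c7.png

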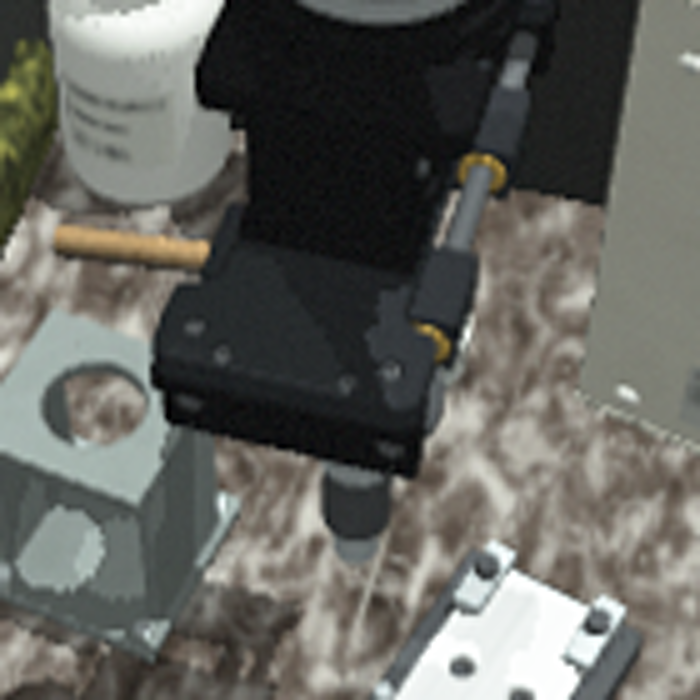

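```bash
python3 -m handwheel '[{"xyz":[-1,-2.2,-1.5],"angular":[0,-0.5,0]},{"xyz":[-0.6,-2,-1.5],"angular":[0,0,0]},{"xyz":[0,0,-1.5],"angular":[0,0,0]},{"xyz":[0,0,-1.5],"angular":[0,0,0]}]'
python3 -c 'from h import *;todo(.447,.1985,.16)'
```

```text
time: 7.17
position: [0.4498, 0.2059, 0.1834]
tool_rot: [-0.003, 1.565, 0.017]
ft_force: [-0.1, 0.9, -4.8]
grip_width: 0.354
t 7.17 pos mm [449.8 205.9 183.4] todo cm [-0.28 -0.74 -2.34] deg [-0.5   0.34 -0.72] F [-0.14  0.85 -4.83] M [ 0.03 -0.13  0.02] g 3.08
```

```bash
python3 -m handwheel '[{"xyz":[-0.35,-0.9,-1.5],"angular":[-0.6,0.4,-0.7]},{"xyz":[0,-0.1,-0.7],"angular":[0,0,0]},{"xyz":[0,0,0],"angular":[0,0,0]}]'
python3 - <<'E'
from h import *
todo(.447,.1985,.16)
s=get_state();Rm=R.from_rotvec(s['tool_rot']).as_matrix();p=np.array(s['position'])
for n,b in [('scene','s5'),('wrist','w5'),('top','t5')]: snap(n,b)
crop('s5',300,170,420,280,6,'c8'); todo(.447,.1985,.16)
for d in [-.0142,-.0142-.075,-.0142-.087]: q=p-Rm[:,0]*d;print(d,q,proj('s5',q),(proj('s5',q)-[300,170])*6)
E
```

```text
time: 7.42
position: [0.4441, 0.1987, 0.1572]
tool_rot: [-0.005, 1.578, 0.005]
ft_force: [-0.2, 0.9, -4.5]
grip_width: 0.357
t 7.42 pos mm [444.1 198.7 157.2] todo cm [ 0.29 -0.02  0.28] deg [ 0.   -0.4  -0.36] F [-0.17  0.86 -4.45] M [ 0.01 -0.08 -0.  ] g 3.11
t 7.57 pos mm [445.4 199.1 159.3] todo cm [ 0.16 -0.06  0.07] deg [-0.03 -0.21 -0.34] F [-0.23  0.31 -4.86] M [ 0.01 -0.13  0.03] g 3.1
-0.0142 [0.44399168 0.19873579 0.14298392] [360.23452215 213.1049397 ] [361.40713292 258.62963821]
-0.0892 [0.44346975 0.1987329  0.06798573] [358.00399587 233.72452363] [348.0239752  382.34714177]
-0.1012 [0.44338624 0.19873243 0.05598602] [357.67680796 236.74913653] [346.06084774 400.49481917]
```

View pics/c8.png

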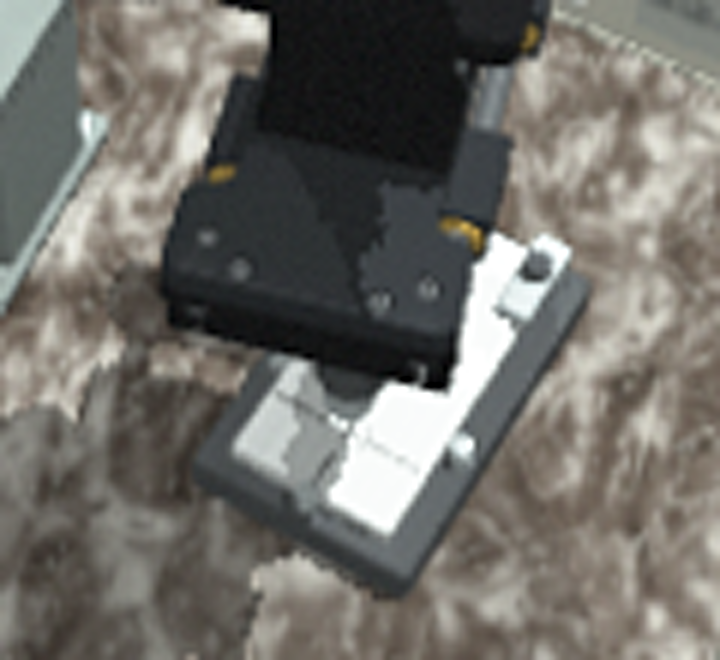

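View pics/w5.png

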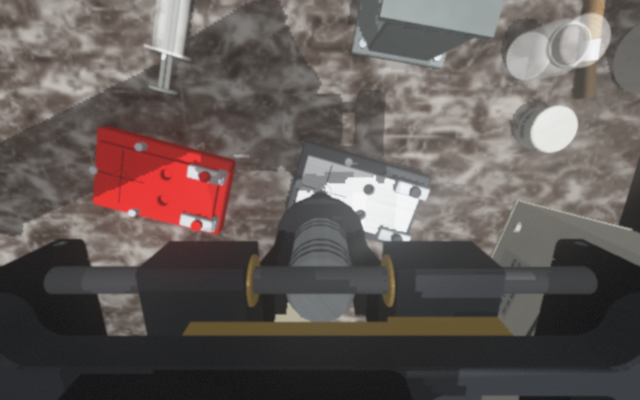

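View pics/t5.png

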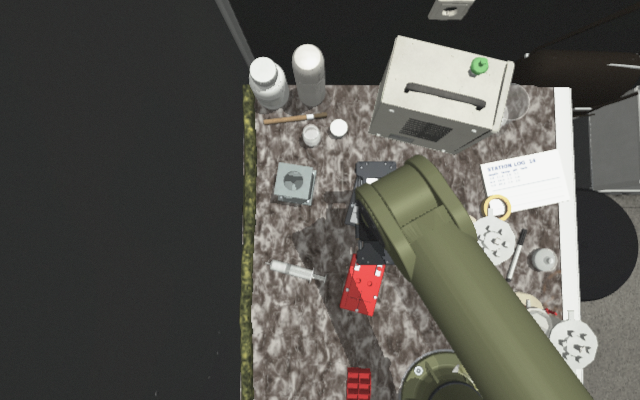

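```bash
python3 - <<'E'
from h import *
crop('w5',270,125,450,255,4.4,'c9')
for p in [[.447,.1985,.028],[.479,.190,.028],[.4453,.1995,.028]]: print(proj('w5',p),(proj('w5',p)-[270,125])*4.4)
E
```

```text
[323.8914904  192.33641186] [237.12255778 296.2802122 ]
[355.07107114 200.5978253 ] [374.31271302 332.63043134]
[322.22656261 191.3719669 ] [229.79687548 292.03665435]
```

View pics/c9.png

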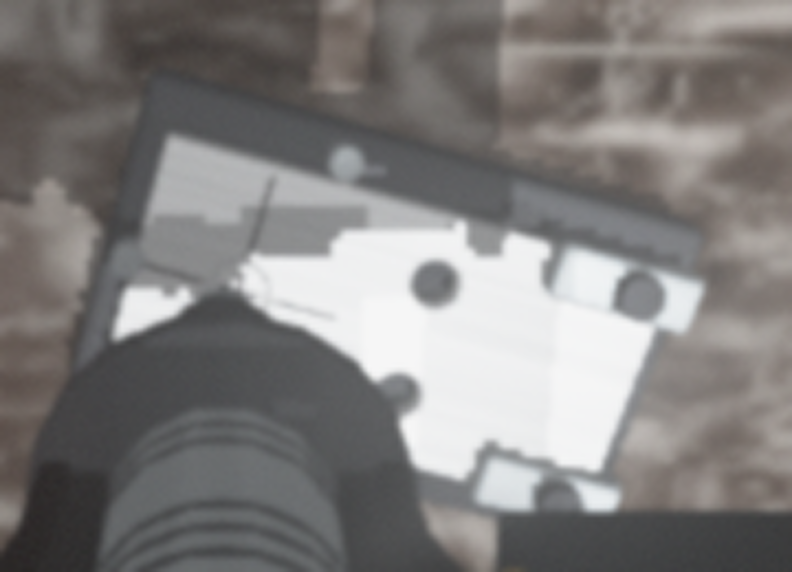

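```bash
python3 -m handwheel '[{"xyz":[0.2,-0.1,-1.3],"angular":[0,-0.2,-0.3]},{"xyz":[0.1,0,-1],"angular":[0,0,0]},{"xyz":[0,0,-0.2],"angular":[0,0,0]}]'
python3 -c 'from h import *;todo(.4475,.1985,.133)'
```

```text
time: 7.82
position: [0.4517, 0.2011, 0.1373]
tool_rot: [0.001, 1.563, 0.005]
ft_force: [-1.3, -0.5, -5.8]
grip_width: 0.351
t 7.82 pos mm [451.7 201.1 137.3] todo cm [-0.42 -0.26 -0.43] deg [-0.22  0.42 -0.15] F [-1.28 -0.52 -5.81] M [-0.01 -0.02 -0.05] g 3.05
```

```bash
python3 -m handwheel '[{"xyz":[-0.45,-0.3,-0.3],"angular":[-0.2,0.5,-0.1]},{"xyz":[0,0,-0.1],"angular":[0,0,0]}]'
python3 -c 'from h import *;todo(.4475,.1985,.133)'
```

```text
time: 7.98
position: [0.4471, 0.1986, 0.1336]
tool_rot: [-0.001, 1.573, 0.002]
ft_force: [-0.1, 0.4, -4.9]
grip_width: 0.35
t 7.98 pos mm [447.1 198.6 133.6] todo cm [ 0.04 -0.01 -0.06] deg [-0.05 -0.11 -0.1 ] F [-0.07  0.44 -4.9 ] M [-0.07 -0.05 -0.03] g 3.05
```

```bash
for i in 1; do python3 -m handwheel '[{"xyz":[0,0,-0.3],"angular":[0,0,0]}]' >/dev/null; python3 -c 'from h import *;todo(.4475,.1985,.133)'; done
python3 -m handwheel '[{"xyz":[0,0,-0.3],"angular":[0,0,0]}]' >/dev/null; python3 -c 'from h import *;todo(.4475,.1985,.133)'
python3 -m handwheel '[{"xyz":[0,0,-0.3],"angular":[0,0,0]}]' >/dev/null; python3 -c 'from h import *;todo(.4475,.1985,.133)'
```

```text
t 8.07 pos mm [447.7 199.  131.3] todo cm [-0.02 -0.05  0.17] deg [-0.08 -0.04 -0.1 ] F [-0.47  0.72 -4.17] M [-0.01 -0.09  0.02] g 3.09
t 8.15 pos mm [447.8 199.  128.4] todo cm [-0.03 -0.05  0.46] deg [-0.07 -0.01 -0.09] F [ 0.25  0.23 -5.07] M [-0.   -0.11  0.  ] g 3.07
t 8.23 pos mm [447.9 199.1 125.6] todo cm [-0.04 -0.06  0.74] deg [-0.07  0.01 -0.09] F [-0.64 -0.51 -2.52] M [-0.11  0.17  0.04] g 3.09
```

```bash
python3 -m handwheel '[{"xyz":[0,0,-0.3],"angular":[0,0,0]}]' >/dev/null; python3 -c 'from h import *;todo(.4475,.1985,.113)'
python3 -m handwheel '[{"xyz":[0,0,-0.3],"angular":[0,0,0]}]' >/dev/null; python3 -c 'from h import *;todo(.4475,.1985,.113)'
```

```text
t 8.32 pos mm [447.9 199.1 122.7] todo cm [-0.04 -0.06 -0.97] deg [-0.06  0.01 -0.09] F [-2.09 -0.4  -2.07] M [-0.14  0.27  0.01] g 3.05
t 8.4 pos mm [447.9 199.1 119.8] todo cm [-0.04 -0.06 -0.68] deg [-0.05  0.01 -0.08] F [-3.26 -1.3   4.08] M [-0.22  0.58  0.02] g 3.08
```

```bash
python3 -m handwheel '[{"xyz":[-0.03,0,-0.25],"angular":[0,0,0]}]' >/dev/null; python3 -c 'from h import *;todo(.4475,.1985,.113)'
python3 -m handwheel '[{"xyz":[-0.03,0,-0.25],"angular":[0,0,0]}]' >/dev/null; python3 -c 'from h import *;todo(.4475,.1985,.113)'
```

```text
t 8.48 pos mm [448.1 199.4 118.3] todo cm [-0.06 -0.09 -0.53] deg [-0.04  0.05 -0.08] F [-4.1  -2.18 11.82] M [-0.59  1.17  0.01] g 3.09
t 8.57 pos mm [448.  199.5 116.9] todo cm [-0.05 -0.1  -0.39] deg [-0.    0.07 -0.08] F [-3.92 -1.42  6.93] M [-0.6   1.05 -0.03] g 3.1
```

```bash
python3 -m handwheel '[{"xyz":[-0.03,-0.03,-0.25],"angular":[0,0,0]}]' >/dev/null; python3 -c 'from h import *;todo(.4475,.1985,.113)'
python3 -m handwheel '[{"xyz":[-0.03,-0.03,-0.25],"angular":[0,0,0]}]' >/dev/null; python3 -c 'from h import *;todo(.4475,.1985,.113)'
```

```text
t 8.65 pos mm [447.9 199.3 115.4] todo cm [-0.04 -0.08 -0.24] deg [ 0.03  0.09 -0.08] F [-3.06 -0.69  2.65] M [-0.31  0.76 -0.02] g 3.11
t 8.73 pos mm [448.1 199.5 114.5] todo cm [-0.06 -0.1  -0.15] deg [ 0.03  0.14 -0.08] F [-5.72 -1.   19.22] M [-0.54  1.78 -0.02] g 3.08
```

```bash
python3 -m handwheel '[{"xyz":[-0.03,-0.03,-0.3],"angular":[0,0,0]}]' >/dev/null; python3 -c 'from h import *;todo(.4475,.1985,.113)'
python3 - <<'E'
from h import *
snap('scene','s6'); crop('s6',300,170,420,280,6,'c10'); todo(.446,.198,.24)
E
```

```text
t 8.82 pos mm [448.4 199.8 114.3] todo cm [-0.09 -0.13 -0.13] deg [ 0.07  0.19 -0.07] F [-9.03 -3.63 27.55] M [-1.01  2.74  0.02] g 3.1
t 8.87 pos mm [448.3 199.9 114.4] todo cm [-0.23 -0.19 12.56] deg [ 0.08  0.18 -0.08] F [-7.43 -2.46 20.31] M [-0.96  2.28 -0.02] g 3.09
```

View pics/c10.png

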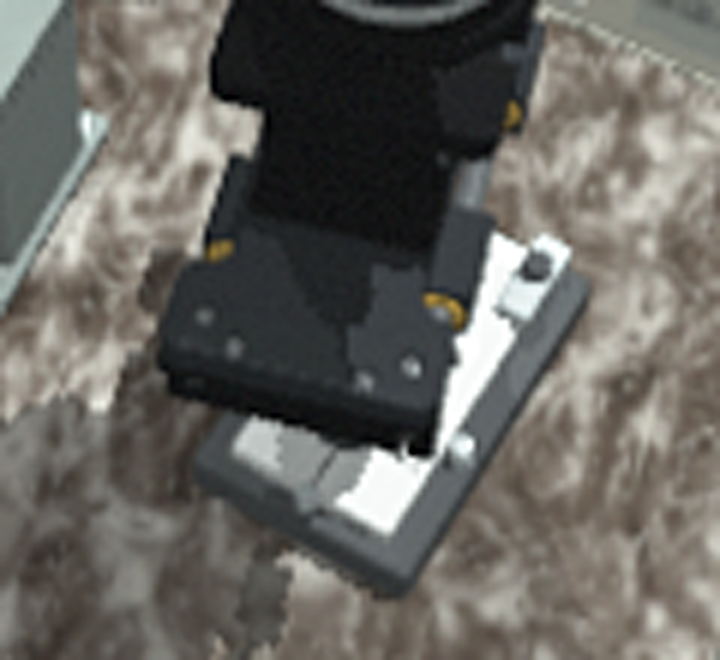

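```bash
python3 -m handwheel '[{"xyz":[0,0,1],"angular":[0,0,0]},{"xyz":[0,0,2],"angular":[0,0,0]},{"xyz":[0.2,0.2,2.5],"angular":[0.1,-0.2,0]}]'
python3 -c 'from h import *;todo(.4475,.1985,.24)'
```

```text
time: 9.12
position: [0.4479, 0.2006, 0.1673]
tool_rot: [-0.003, 1.57, 0.0]
ft_force: [-0.4, -0.6, -5.5]
grip_width: 0.353
t 9.12 pos mm [447.9 200.6 167.3] todo cm [-0.04 -0.21  7.27] deg [ 0.09  0.02 -0.12] F [-0.38 -0.64 -5.52] M [-0.04 -0.1   0.02] g 3.07
```

```bash
python3 -m handwheel '[{"xyz":[0.2,0.2,3],"angular":[0,0,0]},{"xyz":[0.2,0.2,3.5],"angular":[0,0,0]},{"xyz":[0.7,1.5,2],"angular":[0,0,0]},{"xyz":[1,2.5,1],"angular":[0,0,0]},{"xyz":[0,0,0],"angular":[0,0,0]}]'
python3 - <<'E'
from h import *
todo(.5213,.3663,.25)
snap('scene','s7'); crop('s7',330,190,410,270,8,'c11')
snap('wrist','w7'); crop('w7',220,90,420,240,4,'c12'); todo(.5213,.3663,.25)
crop('s7',270,90,410,230,5,'c13')
E
```

```text
time: 9.53
position: [0.472, 0.2454, 0.2689]
tool_rot: [0.002, 1.561, -0.002]
ft_force: [-0.3, 1.2, -4.1]
grip_width: 0.355
t 9.53 pos mm [472.  245.4 268.9] todo cm [ 4.93 12.09 -1.89] deg [-0.01  0.58  0.15] F [-0.35  1.18 -4.05] M [ 0.28 -0.07 -0.02] g 3.09
t 9.63 pos mm [470.4 240.8 266.3] todo cm [ 5.09 12.55 -1.63] deg [0.34 0.29 0.26] F [ 0.52 -0.92 -6.44] M [-0.1  -0.08  0.04] g 3.06
```

View pics/c11.png

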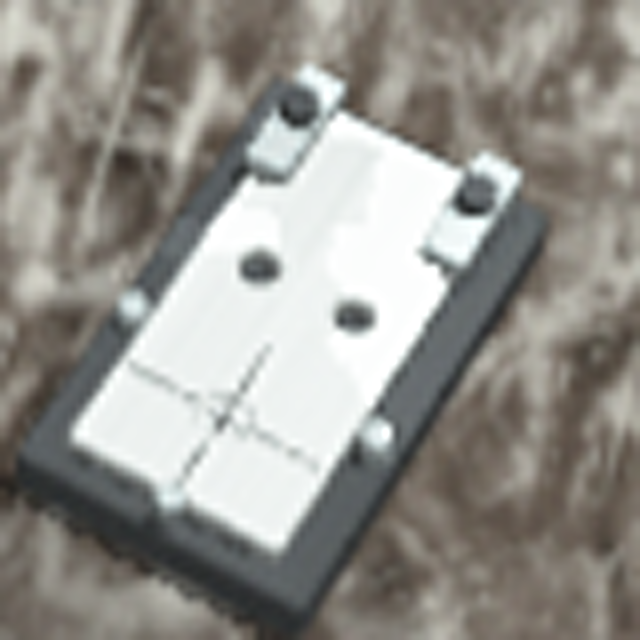

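View pics/c12.png

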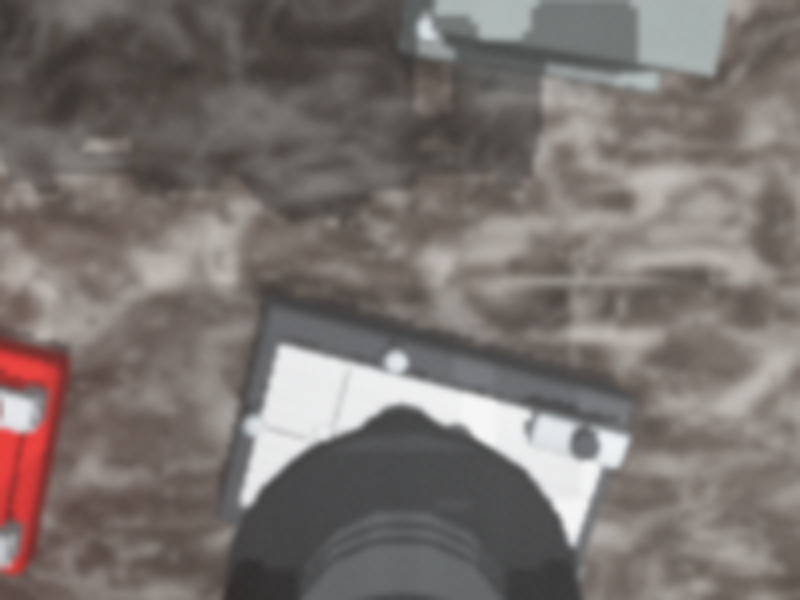

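View pics/c13.png

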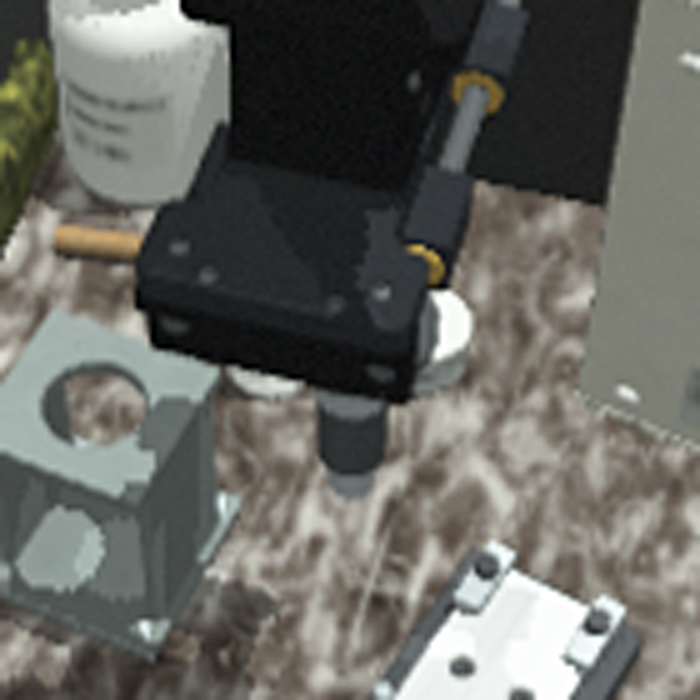

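```bash
python3 - <<'E'
from h import *
a=[cv2.resize(cv2.imread(f'pics/{f}.png')[225:260,340:375],None,fx=11,fy=11,interpolation=cv2.INTER_NEAREST) for f in ['scene0','s7']]
cv2.imwrite('pics/c14.png',np.hstack(a))
E
```

```text
(no output)
```

View pics/c14.png

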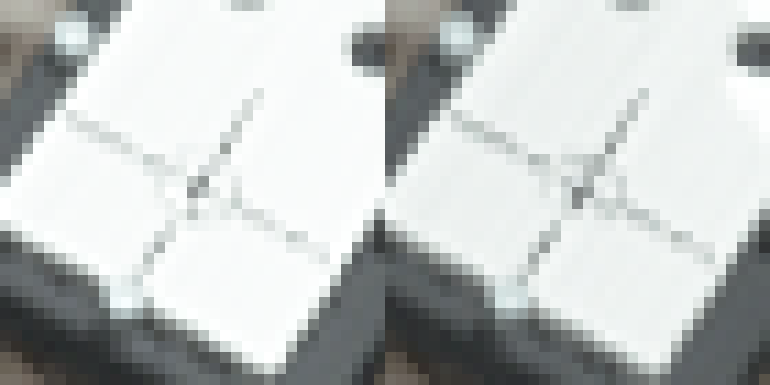

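```bash
python3 -m handwheel '[{"xyz":[1.3,3,0],"angular":[0.3,0.3,0.2]},{"xyz":[1.3,3.3,0],"angular":[0,0,0]},{"xyz":[1.3,3.3,0],"angular":[0,0,0]},{"xyz":[0.5,1.5,0],"angular":[0,0,0]},{"xyz":[0,0,0],"angular":[0,0,0]}]'
python3 -c 'from h import *;todo(.5213,.3663,.24)'
```

```text
time: 10.05
position: [0.516, 0.3463, 0.2577]
tool_rot: [-0.0, 1.577, -0.021]
ft_force: [-0.4, 0.7, -5.0]
grip_width: 0.356
t 10.05 pos mm [516.  346.3 257.7] todo cm [ 0.53  2.   -1.77] deg [ 0.76 -0.39  0.75] F [-0.39  0.71 -5.  ] M [ 0.04 -0.02  0.04] g 3.09
```

```bash
python3 -m handwheel '[{"xyz":[0.55,2.1,-0.8],"angular":[0.8,-0.4,0.8]},{"xyz":[0,0.2,-0.5],"angular":[0,0,0]},{"xyz":[0,0,0],"angular":[0,0,0]}]'
python3 -c 'from h import *;todo(.5213,.3663,.24)'
```

```text
time: 10.3
position: [0.5212, 0.3669, 0.2389]
tool_rot: [-0.004, 1.576, -0.002]
ft_force: [0.0, -1.3, -5.6]
grip_width: 0.355
t 10.3 pos mm [521.2 366.9 238.9] todo cm [ 0.01 -0.06  0.11] deg [ 0.24 -0.32 -0.07] F [ 0.03 -1.27 -5.6 ] M [-0.13 -0.12  0.04] g 3.09
```

```bash
python3 -m handwheel '[{"xyz":[0,-0.1,-1.5],"angular":[0.2,-0.3,0]},{"xyz":[-0.15,-0.15,-1.5],"angular":[-0.2,0.2,0]}]'
python3 -c 'from h import *;todo(.5213,.3663,.1222)'
```

```text
time: 10.47
position: [0.5205, 0.3631, 0.2092]
tool_rot: [-0.003, 1.572, -0.003]
ft_force: [-0.2, -0.9, -6.4]
grip_width: 0.351
t 10.47 pos mm [520.5 363.1 209.2] todo cm [ 0.08  0.32 -8.7 ] deg [ 0.23 -0.08  0.  ] F [-0.22 -0.87 -6.38] M [-0.12 -0.12  0.01] g 3.06
```

```bash
python3 -m handwheel '[{"xyz":[0.05,0.3,-1.5],"angular":[0.2,0,0]},{"xyz":[-0.05,0,-1.5],"angular":[-0.1,0.1,0]}]'
python3 -c 'from h import *;todo(.5213,.3663,.1222)'
```

```text
time: 10.63
position: [0.5207, 0.3625, 0.1769]
tool_rot: [-0.002, 1.574, -0.007]
ft_force: [-0.7, -0.2, -4.8]
grip_width: 0.359
t 10.63 pos mm [520.7 362.5 176.9] todo cm [ 0.06  0.38 -5.47] deg [ 0.34 -0.18  0.18] F [-0.65 -0.18 -4.83] M [ 0.01 -0.14  0.02] g 3.12
```

```bash
python3 -m handwheel '[{"xyz":[0.05,0.5,-0.8],"angular":[0.4,-0.2,0.2]},{"xyz":[0,0.1,-0.8],"angular":[0,0,0]}]'
python3 -c 'from h import *;todo(.5213,.3663,.1222)'
```

```text
time: 10.8
position: [0.5207, 0.3651, 0.1568]
tool_rot: [-0.001, 1.573, -0.004]
ft_force: [-0.3, -0.0, -5.4]
grip_width: 0.351
t 10.8 pos mm [520.7 365.1 156.8] todo cm [ 0.06  0.12 -3.46] deg [ 0.18 -0.15  0.11] F [-0.25 -0.02 -5.42] M [ 0.04 -0.05 -0.01] g 3.06
```

```bash
python3 -m handwheel '[{"xyz":[0,0.15,-1.3],"angular":[0.2,-0.2,0.1]},{"xyz":[0,0,-1],"angular":[0,0,0]}]'
python3 -c 'from h import *;todo(.5213,.3663,.1222)'
```

```text
time: 10.97
position: [0.5209, 0.366, 0.1323]
tool_rot: [0.001, 1.57, -0.001]
ft_force: [0.2, -0.1, -6.2]
grip_width: 0.354
t 10.97 pos mm [520.9 366.  132.3] todo cm [ 0.04  0.03 -1.01] deg [0.   0.07 0.05] F [ 0.18 -0.08 -6.24] M [-0.04 -0.06  0.  ] g 3.08
```

```bash
python3 -m handwheel '[{"xyz":[0,0,-0.6],"angular":[0,0,0]},{"xyz":[0,0,-0.2],"angular":[0,0,0]}]'
python3 -c 'from h import *;todo(.5213,.3663,.1222)'
python3 -m handwheel '[{"xyz":[0,0,-0.25],"angular":[0,0,0]}]' >/dev/null
python3 -c 'from h import *;todo(.5213,.3663,.1222)'
```

```text
time: 11.13
position: [0.5203, 0.3648, 0.1222]
tool_rot: [-0.001, 1.572, -0.003]
ft_force: [-4.2, -3.0, 10.7]
grip_width: 0.354
t 11.13 pos mm [520.3 364.8 122.2] todo cm [0.1  0.15 0.  ] deg [ 0.13 -0.07  0.08] F [-4.16 -3.03 10.65] M [-0.51  0.85  0.04] g 3.08
t 11.22 pos mm [520.3 364.9 122.1] todo cm [0.1  0.14 0.01] deg [ 0.18 -0.05  0.1 ] F [-7.71 -8.13 21.88] M [-1.32  1.48  0.06] g 3.06
```

```bash
python3 -m handwheel '[{"xyz":[0.05,0.05,0.1],"angular":[0,0,0]}]' >/dev/null
python3 -c 'from h import *;todo(.5213,.3663,.1222)'
python3 -m handwheel '[{"xyz":[0,0,0],"angular":[0,0,0]},{"xyz":[0,0,0],"angular":[0,0,0]},{"xyz":[0,0,0],"angular":[0,0,0]},{"xyz":[0,0,0],"angular":[0,0,0]},{"xyz":[0,0,0],"angular":[0,0,0]}]' 8.7
python3 -c 'from h import *;todo(.5213,.3663,.1222)'
python3 -m handwheel '[{"xyz":[0,0,0],"angular":[0,0,0]},{"xyz":[0,0,0],"angular":[0,0,0]},{"xyz":[0,0,0],"angular":[0,0,0]}]'
python3 -c 'from h import *;todo(.5213,.3663,.1222)'
```

```text
t 11.3 pos mm [521.  365.5 124.3] todo cm [ 0.03  0.08 -0.21] deg [ 0.18 -0.01  0.1 ] F [ 0.87  0.22 -5.71] M [ 0.05 -0.1   0.02] g 3.09
time: 11.72
position: [0.5246, 0.369, 0.1301]
tool_rot: [0.004, 1.561, 0.001]
ft_force: [0.2, 0.5, 0.4]
grip_width: 0.65
t 11.72 pos mm [524.6 369.  130.1] todo cm [-0.33 -0.27 -0.79] deg [-0.21  0.55  0.11] F [0.24 0.47 0.37] M [-0.02 -0.09  0.03] g 5.65
time: 11.97
position: [0.5251, 0.3694, 0.1308]
tool_rot: [0.005, 1.56, 0.002]
ft_force: [0.1, -0.9, -0.3]
grip_width: 0.879
t 11.97 pos mm [525.1 369.4 130.8] todo cm [-0.38 -0.31 -0.86] deg [-0.26  0.62  0.11] F [ 0.08 -0.9  -0.35] M [-0.02 -0.1   0.  ] g 7.65
```

```bash
python3 -m handwheel '[{"xyz":[-0.3,-0.2,1],"angular":[-0.2,0.5,0]},{"xyz":[0,0,2],"angular":[0,0,0]},{"xyz":[0.2,0.2,2.5],"angular":[0,0,0]},{"xyz":[0.3,0.3,3],"angular":[0,0,0]},{"xyz":[0.3,0.3,3],"angular":[0,0,0]}]'
python3 - <<'E'
from h import *
snap('scene','s8'); crop('s8',250,120,350,220,6,'c15');snap('wrist','w8'); crop('w8',240,100,400,240,5,'c16');todo(.5213,.3663,.1222)
E
```

```text
time: 12.38
position: [0.5249, 0.3704, 0.2438]
tool_rot: [-0.006, 1.584, -0.008]
ft_force: [1.2, 1.0, 0.1]
grip_width: 0.998
t 12.48 pos mm [527.2 373.4 248.8] todo cm [ -0.59  -0.71 -12.66] deg [ 0.13 -0.28  0.07] F [-0.    0.25  0.39] M [ 0.02 -0.13 -0.03] g 8.69
```

View pics/c15.png

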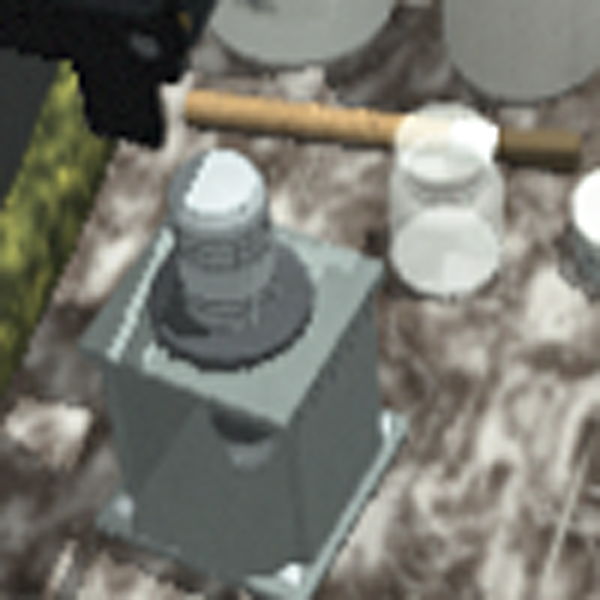

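View pics/c16.png

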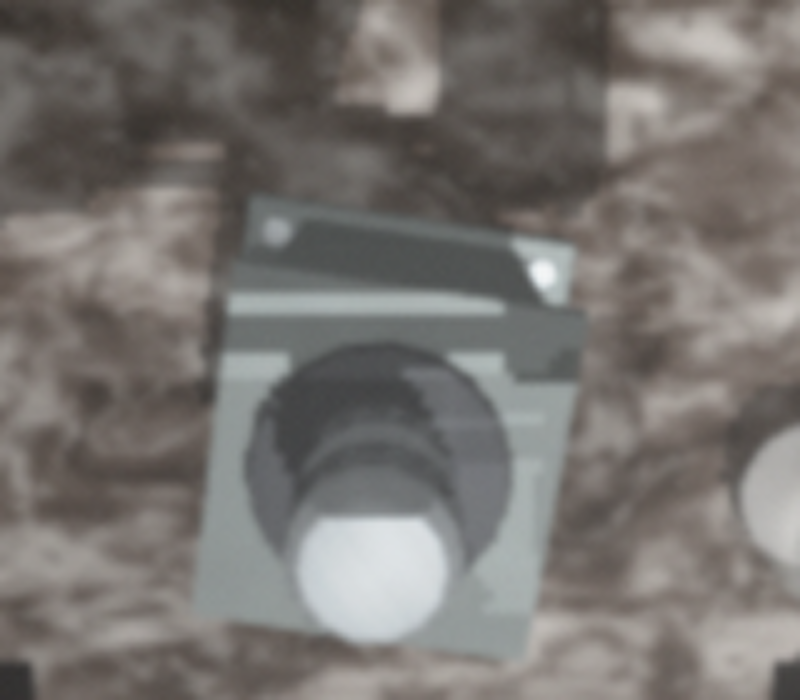

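```bash
python3 -m handwheel '[{"xyz":[-1.5,-3.5,0],"angular":[0,0,0]},{"xyz":[-1.6,-3.8,-1],"angular":[0,0,0]},{"xyz":[-1.6,-3.8,-2],"angular":[0,0,0]},{"xyz":[-1.5,-3.5,-3],"angular":[0,0,0]},{"xyz":[-1,-2,-3],"angular":[0,0,0]}]'
python3 -m handwheel '[{"xyz":[0,0,0],"angular":[0,0,0]},{"xyz":[0,0,0],"angular":[0,0,0]}]'
python3 - <<'E'
from h import *
snap('wrist','w9');todo(.447,.199,.14)
u,v=proj('w9',[.447,.199,.028]).astype(int);print(u,v); crop('w9',u-50,v-45,u+50,v+45,8,'c17')
E
```

```text
time: 12.9
position: [0.4555, 0.2182, 0.1652]
tool_rot: [0.001, 1.571, 0.018]
ft_force: [0.7, 0.1, 0.2]
grip_width: 1.0
time: 13.07
position: [0.4487, 0.2088, 0.158]
tool_rot: [-0.002, 1.584, 0.004]
ft_force: [0.1, 0.9, 0.4]
grip_width: 0.998
t 13.12 pos mm [448.2 208.4 157.6] todo cm [-0.12 -0.94 -1.76] deg [-0.   -0.84 -0.22] F [-0.96 -1.66 -1.09] M [-0.08 -0.04  0.01] g 8.67
320 201
```

View pics/c17.png

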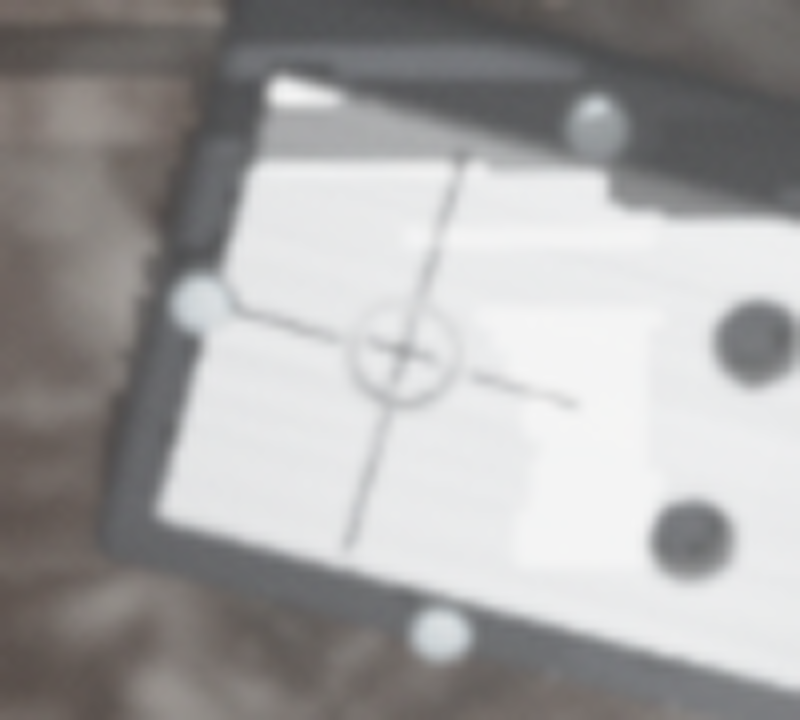

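```bash
python3 -m handwheel '[{"xyz":[0.3,0.3,3],"angular":[0,0,0]},{"xyz":[0.3,0.3,3],"angular":[0,0,0]},{"xyz":[0,0,0],"angular":[0,0,0]}]'
python3 - <<'E'
from h import *
snap('scene','s10'); crop('s10',240,110,400,250,5,'c18')
E
```

```text
time: 13.37
position: [0.4539, 0.2172, 0.221]
tool_rot: [-0.004, 1.587, 0.008]
ft_force: [0.8, 0.8, -0.5]
grip_width: 0.999
```

View pics/c18.png

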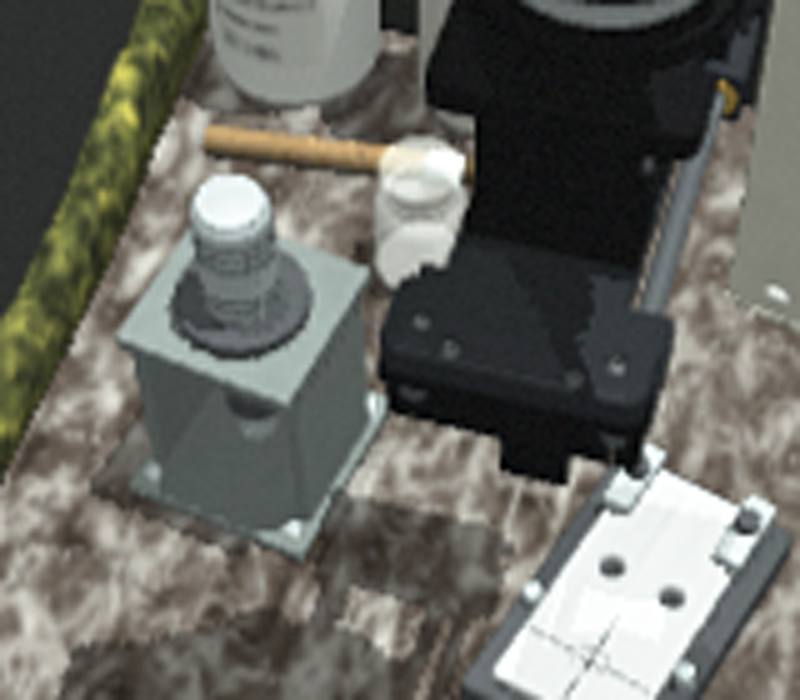

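The punch is upright with its collar flat on the top plate, and the gripper is clear of everything.

```bash
python3 -c 'from bench import *;print(close_job())'
```

```text
the job is handed in; nothing more can be done
None
```

The drill spot is punched, the punch is back upright in its stand, and I handed the job in at about 13.5 s.

- **Punching:** The foot touched the blank with the tool 126–128 mm above the table. The press built to about 17 N, and the spring then snapped as the force fell. It came to a firm stop after about 13 mm of stroke, at about 32 N and with the tool upright to within 0.3°. By the images, the striker landed about 1 mm from the cross.
- **Spot depth:** I couldn't measure it directly. That it is fully punched rests on the force trace and the firm stop. In the pictures the spot only looks slightly sunken.
- **Returning the punch:** It seated at the same height I took it from, so it had not slipped in the grip. While I eased off the load, the arm lifted it about 2 mm, and it dropped back when I let go. The last picture shows it upright, collar flat on the top plate, with the gripper clear.
- **Bystanders:** The clear pot and the brush were where they had been. The small lidded pot was hidden by the arm in that last view, but the arm touched nothing near it.

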